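Make up two instrument kits from the bench stock

TASK

Make up two kits from the stock on the lab bench. Clamp-rack kit: stand the grey flat case and the rectangular bottle upright between the rack's end wall and its sliding stop, broad faces towards the wall, case against the wall and bottle next to it, and push the stop up snug so that no gaps remain. Tray kit: stand the squat jar in the tray's larger compartment and the small amber vial in its smaller one; leave the conical glass flask standing where it is.

Things in the scene. Friction and masses are not known exactly. Their poses are not given: they have to be found in the camera images.
- case: Grey upright flat case, a plain rectangular block 50 mm (its x, wide) by 28 mm (its y, thick) by 80 mm tall, with a dark seam round it and a small steel latch plate on top; about 0.14 kg. Origin: centre of its underside. Grip it across its 50 mm width (along its x). The same either way round.
- bottle: White rectangular plastic bottle with a round white screw cap: body 50 mm (its x, wide) by 38 mm (its y, thick) by 78 mm tall, cap 31 mm across with its top at 100 mm; about 0.22 kg. Origin: centre of its underside. Grip the body across its 50 mm width (along its x). The same either way round.
- jar: White squat round jar with a broad lid: 52 mm across up to 36 mm height, its lid 56 mm across from 36 to 55 mm height; about 0.13 kg. Origin: centre of its underside.
- vial: Small round amber glass vial with a white cap: 28 mm across up to 56 mm height, cap 25 mm across from 59 to 75 mm height; about 0.06 kg. Origin: centre of its underside.
- flask: Clear conical glass flask, 64 mm across at the foot, narrowing to a 24 mm neck, 105 mm tall, loose, among the stock. Origin: centre of its underside. Not part of any kit: leave it standing where it is.
- rack: Aluminium clamp rack fixed to the bench, an open channel along its y. Origin: centre of its underside. Floor 6 mm thick, y = -105 to +90 mm. End wall at +y, 70 mm tall, inner face at y = +80 mm. Side rails 18 mm high, 68 mm apart inside, 80 mm outside. The black stop slides along +y to the wall. Packed tight, the case is centred at y = +66 mm, the bottle at y = +33 mm.
- stop (a joint): Travel (m) of the sliding stop in the rack: 0 = farthest from the wall, growing towards it, to 0.100. Stays where it is left; about 2 N moves it, plus the drag of what it pushes. Front face at rack y = -70 mm + travel; clear length to the wall 150 mm - travel. Packed tight on case (28) and bottle (38) it reads 0.084.
- stop_back (a point): Middle of the back face (away from the wall) of the black stop plate, 42 mm above the bench: push here along +y of the rack. Plate 62 mm wide, 12 mm thick, top 62 mm above the bench; a low foot (top 13 mm above the bench) reaches 18 mm out behind it. On the rack, nothing behind it is higher than 18 mm. Axes are those of the rack.
- tray: White open plastic tray fixed to the bench, 90 mm (its x) by 146 mm (its y), walls 5 mm thick and 20 mm high, floor 5 mm thick. Origin: centre of its underside. A 4 mm divider splits it along y: the larger compartment is 80 by 80 mm inside with its centre at (0, -28 mm), the smaller is 80 mm (x) by 52 mm (y) inside with its centre at (0, +42 mm).
Not all that is in view belongs to the job. What is shaped like the jar but yellow is not meant.

How it is judged:
By the outcome, as a careful person would: the job done as asked, in the order asked, and still so for the second after the job is handed in, with the robot touching nothing.
It also fails if it takes over 128 s, if anything falls off the work surface, if the arm or the gripper's body presses on something with over 40 N, if the wrist force passes 120 N, or if a joint passes its speed limit or range.

ROBOT

A 6-joint arm with a two-finger parallel gripper is mounted at the origin on the work surface. World frame = base frame: x ahead of the robot, y to its left, z up, the work surface at z = 0. Lengths are in m, angles in rad, forces in N, time in s.
With the tool pointing down it reaches from about 0.3 to 0.825 m from the base axis. Payload 5.4 kg.
Tool frame: the origin (TCP) lies at the very end of the fingers, on their centre line; the grasp point (between the pads) lies 19 mm behind it; z points along the fingers, x is the direction in which the jaws open and shut, and the axes are right-handed (so a half turn about z gives the same grasp; the last joint's range is limited). The gripper opens to 92 mm and grips with 3 to 60 N. Pads are 20 mm wide; open, the fingers measure 128 mm over their backs; the gripper's body (75 mm by 189 mm) begins 69 mm behind the grasp point.
Start: joints at [0.998, 0.158, 1.597, -0, 1.386, -0.21], TCP at [0.204, 0.538, 0.215] pointing down, gripper open.
Joint ranges: [-2.91, 2.91], [-0.94, 2.29], [0.18, 2.7], [-1.29, 4.43], [0.17, 2.64], [-3, 3]. Speed limits (rad/s): [2.57, 2.57, 3.14, 3.14, 3.14, 3.14].

INTERFACE

Orientations are given as a rotation vector (axis times angle).
In Python, from workcell import bot gives the robot as it stands. Calls block until the motion is done:
- bot.goto(position, orientation): joint-space move of the TCP to a pose.
- bot.line_to(position, rot=None, max_speed=0.15): straight line of the TCP; rot=None keeps the orientation; max_speed is the mean speed in m/s.
- bot.set_joints(angles): joint-space move.
- bot.set_gripper(opening, newtons=None): opening from 0.0 (shut) to 1.0 (fully open); newtons is the grip in N (None keeps the last); returns when the fingers have stopped.
- bot.hold(seconds).
- bot.inverse_kinematics(position, orientation): joint angles nearest the present ones, or None.
- bot.read_camera(name): name is "scene" or "top" or "wrist"; returns a dict with "pixels" (400x640x3 uint8, blue, green, red), "fx", "fy", "cx", "cy" (pixels), "k1" (the pictures are not rectified: a ray, as slopes to the right and down, at radius r is drawn at 1 + k1 r^2 times it, then the intrinsics apply), "R" (3x3) and "t" (3): a world point X has camera coordinates R X + t. Camera axes: x right, y down, z forward; pixel columns grow to the right and rows downward; lengths in m; the calibration is good to about 2 mm. A picture is of the moment at which its call begins. There is no depth.
A pose or a line that the arm cannot do raises bot.MotionError and nothing moves.
- bot.job_done(): hands the job in, once; it reports no verdict.
Readings, each from a call of its own:
- bot.current_clock(): time.
- bot.current_joints(): joint angles.
- bot.current_joint_vel(): joint speeds.
- bot.current_effort(): joint torques, N m.
- bot.current_ee_pos(): TCP position.
- bot.current_tool_rot(): TCP orientation.
- bot.current_contact_force(): force on the tool from outside, world axes, zero at the start.
- bot.current_ft_torque(): the same for the moment, N m.
- bot.current_opening(): opening from 0.0 (shut) to 1.0 (fully open).
Only numpy, scipy, OpenCV 4.12 (cv2) and the standard library are available. Lean on these libraries where they do the work, as an engineer would, in place of code of your own. Each camera call takes 0.05 s, during which the arm holds its last target. There are 200 camera calls.

## Working session

There is one attempt and no reset: what is moved stays moved. The work goes in short steps, each a Python script; the robot and the scene stay as the last script left them, time stands still between calls to the robot, and variables do not carry over. Pictures are saved under pics/ and viewed, about 12 in all and at most 16, crops included, and the job is handed in when it is done.

```bash
mkdir -p pics; ls
cat > h.py <<'E'
import numpy as np, cv2
from workcell import bot
def cam(n):
    c=bot.read_camera(n); c['R']=np.array(c['R']); c['t']=np.array(c['t'])
    c['K']=np.array([[c['fx'],0,c['cx']],[0,c['fy'],c['cy']],[0,0,1.]]); c['d']=np.array([c['k1'],0,0,0,0.]); return c
def ray(c,uv,z):
    """pixels -> world points on plane z"""
    uv=np.array(uv,float).reshape(-1,1,2)
    p=cv2.undistortPoints(uv,c['K'],c['d']).reshape(-1,2)
    d=np.c_[p,np.ones(len(p))]@c['R']; o=-c['R'].T@c['t']
    return o+d*((z-o[2])/d[:,2])[:,None]
def proj(c,P):
    return cv2.projectPoints(np.array(P,float).reshape(-1,1,3),cv2.Rodrigues(c['R'])[0],c['t'],c['K'],c['d'])[0].reshape(-1,2)
E
python3 - <<'E'
from h import *
for n in('scene','top'):
    c=cam(n); cv2.imwrite(f'pics/{n}0.png',c['pixels']); print(n,c['fx'],c['k1'],-c['R'].T@c['t'],c['R'].round(2).tolist())
print(bot.current_clock(), bot.current_tool_rot())
E
```

```text
pics
scene 432.72614292674353 -0.037387788696507586 [ 1.27991031 -0.28973492  0.6225058 ] [[0.39, 0.92, 0.02], [0.57, -0.23, -0.79], [-0.73, 0.32, -0.61]]
top 384.9625591084681 -0.05075365575160893 [0.46034116 0.00393127 0.78372485] [[0.01, -1.0, -0.0], [-0.98, -0.01, -0.18], [0.18, 0.0, -0.98]]
0.1 [ 2.58518889e+00  1.78387070e+00 -2.41567764e-03]
```

View pics/scene0.png

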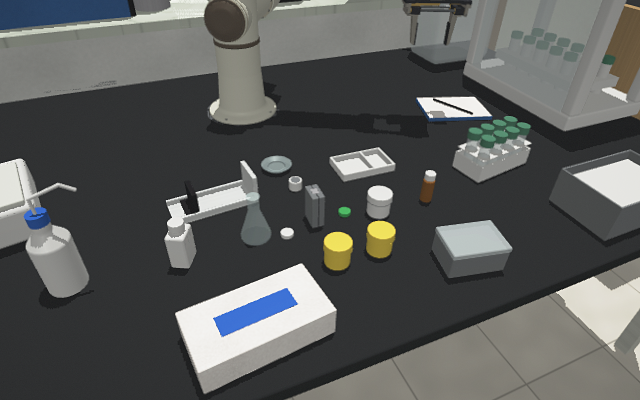

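View pics/top0.png

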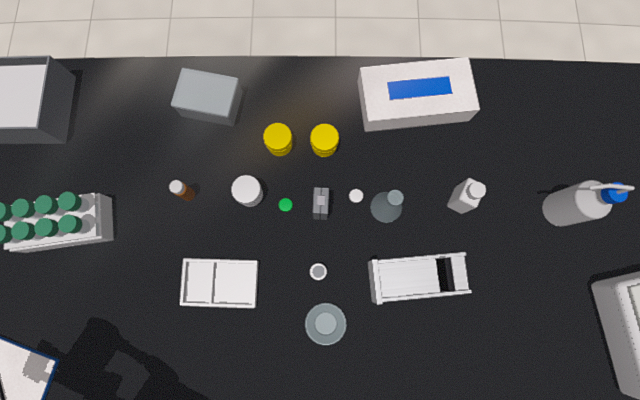

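Candidates (top view): case (321,203) – only grey block nearby, glass-lidded box (207,95) far larger; bottle (467,196) vs. the large wash bottle (580,205); jar (247,190) white vs. two yellow ones (278,139), (324,140); vial (181,190); loose caps at (285,205), (356,196), (318,271) are not wanted; flask (387,205) to be left alone. The tray's larger compartment is on the right (−y), and the rack wall is on the left (+y). Next, a close crop and contours.

Run:
```python
from h import *
c=cam('top'); im=c['pixels']; 
cv2.imwrite('pics/top1.png',cv2.resize(im[170:315,165:495],None,fx=2.42,fy=2.42,interpolation=cv2.INTER_CUBIC))
g=im.max(2)
for name,(x0,y0,x1,y1),th in [('case',(305,180,338,225),60),('bottle',(440,170,495,220),90),('jar',(228,170,268,215),110),('vial',(160,175,205,205),60),('tray',(170,250,268,315),110),('rack',(360,245,480,310),90),('flask',(365,185,410,228),50)]:
    m=(g[y0:y1,x0:x1]>th).astype(np.uint8)
    cs=cv2.findContours(m,cv2.RETR_EXTERNAL,cv2.CHAIN_APPROX_NONE)[0]
    k=max(cs,key=cv2.contourArea)+np.array([x0,y0])
    r=cv2.minAreaRect(k); print(name,cv2.contourArea(k),np.round(r[0],1),np.round(r[1],1),round(r[2],1),cv2.boxPoints(r).round(1).tolist())
```

```text
case 456.0 [320. 203.] [32. 16.] 90.0 [[312.0, 187.0], [328.0, 187.0], [328.0, 219.0], [312.0, 219.0]]
bottle 853.0 [467. 196.] [29.5 36.7] 26.6 [[445.6000061035156, 205.8000030517578], [462.0, 173.0], [488.3999938964844, 186.1999969482422], [472.0, 219.0]]
jar 695.5 [246.5 190. ] [31.8 29. ] 45.0 [[225.0, 189.0], [245.5, 168.5], [268.0, 191.0], [247.5, 211.5]]
vial 338.0 [181.3 189.6] [27.9 14.9] 29.1 [[165.5, 189.3000030517578], [172.6999969482422, 176.3000030517578], [197.10000610351562, 189.8000030517578], [189.89999389648438, 202.8000030517578]]
tray 3519.5 [218.4 282.8] [76.3 48.3] 2.1 [[179.39999389648438, 305.5], [181.10000610351562, 257.20001220703125], [257.3999938964844, 260.1000061035156], [255.60000610351562, 308.29998779296875]]
rack 4056.5 [419.  276.3] [ 45.8 100. ] 83.0 [[366.5, 259.70001220703125], [465.79998779296875, 247.60000610351562], [471.3999938964844, 293.0], [372.1000061035156, 305.1000061035156]]
flask 869.0 [385.8 205.1] [33.1 35.4] 8.7 [[366.79998779296875, 220.0], [372.20001220703125, 185.0], [404.8999938964844, 190.10000610351562], [399.5, 225.10000610351562]]
```

View pics/top1.png

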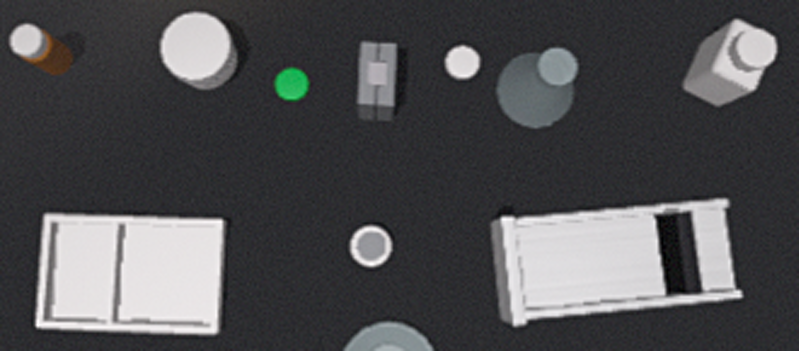

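Crop (×2.42): white jar lid at (196,47), vial cap (27,41), case top with latch (377,74), and bottle cap (756,48) with its body turned about 30°. Rack wall is on the left at (510,270), stop at (678,255). All choices are confirmed, so I'll refine with wrist views from above.

```bash
cat >> h.py <<'E'
from scipy.spatial.transform import Rotation as Ro
def down(yaw):
    s,k=np.sin(yaw),np.cos(yaw)
    return Ro.from_matrix(np.array([[k,s,0],[s,-k,0],[0,0,-1.]])).as_rotvec()
def crop(px,x,y): return np.array([165+x/2.42-.3,170+y/2.42-.3])
E
python3 - <<'E'
from h import *
c=cam('top')
P={}
for n,x,y,z in [('case',377,74,.08),('bottle',756,48,.1),('jar',196,47,.055),('vial',27,41,.075),('rackwallmid',515,270,.07)]:
    P[n]=ray(c,crop(0,x,y),z)[0]; print(n,P[n].round(4))
tr=ray(c,[[179.4,305.5],[181.1,257.2],[257.4,260.1],[255.6,308.3]],.02); print('tray',tr.round(4).tolist(),tr.mean(0))
print('rack rail ends',ray(c,[crop(0,729,200),crop(0,742,297)],.018).round(4).tolist())
for n,xy in [('case',P['case'][:2]-[.0,0]),('bottle',P['bottle'][:2]),('rack',P['rackwallmid'][:2]+[0,-.06])]:
    bot.goto([*xy,.27],down(0)); w=cam('wrist'); cv2.imwrite(f'pics/w_{n}.png',w['pixels'])
    np.savez(f'w_{n}.npz',R=w['R'],t=w['t'],K=w['K'],d=w['d'],fx=0)
    print(n,bot.current_clock(),(-w['R'].T@w['t']).round(3),w['fx'],w['R'].round(2).tolist())
a=[cv2.resize(cv2.imread(f'pics/w_{n}.png'),None,fx=.62,fy=.62) for n in('case','bottle')]
cv2.imwrite('pics/w1.png',np.hstack(a))
E
```

```text
case [0.5992 0.0023 0.08  ]
bottle [ 0.6172 -0.2848  0.1   ]
jar [0.6254 0.1478 0.055 ]
vial [0.6251 0.2779 0.075 ]
rackwallmid [ 0.4514 -0.1025  0.07  ]
tray [[0.4009, 0.2754, 0.02], [0.4943, 0.2781, 0.02], [0.4902, 0.1258, 0.02], [0.3977, 0.1263, 0.02]] [0.44577798 0.20140194 0.02      ]
rack rail ends [[0.5076, -0.2881, 0.018], [0.4294, -0.2944, 0.018]]
case 2.625 [0.599 0.08  0.439] 302.64239030915496 [[1.0, 0.0, -0.0], [0.0, -0.96, 0.27], [-0.0, -0.27, -0.96]]
bottle 3.7833 [ 0.617 -0.206  0.439] 302.64239030915496 [[1.0, 0.0, -0.0], [0.0, -0.96, 0.27], [0.0, -0.27, -0.96]]
rack 4.6667 [ 0.452 -0.085  0.44 ] 302.64239030915496 [[1.0, 0.0, 0.0], [0.0, -0.96, 0.27], [0.0, -0.27, -0.96]]
```

View pics/w1.png

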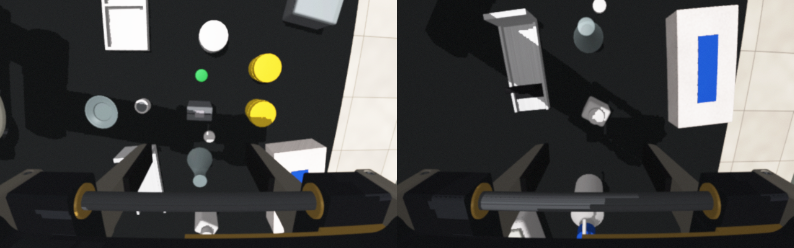

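View pics/w_rack.png

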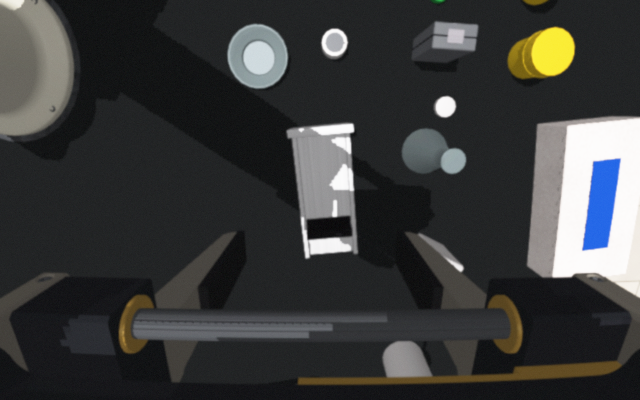

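Run:
```python
import cv2,numpy as np
f=lambda n,x,y,w,h,s:cv2.resize(cv2.imread(f'pics/w_{n}.png')[y:y+h,x:x+w],None,fx=s,fy=s,interpolation=cv2.INTER_CUBIC)
a=f('case',290,140,70,70,5);b=f('bottle',285,140,70,70,5);r=f('rack',280,115,90,150,4)
o=np.zeros((600,800,3),np.uint8)
for i in (a,b,r):i[:]=np.clip(i.astype(float)*1.5,0,255)
o[:350,:350]=a; o[:0]=0; o[250:600,:350]=b[:]; o[:250,:350]=a[50:300]; o[:600,380:740]=r
cv2.imwrite('pics/w2.png',o)
```

```text
(no output)
```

View pics/w2.png

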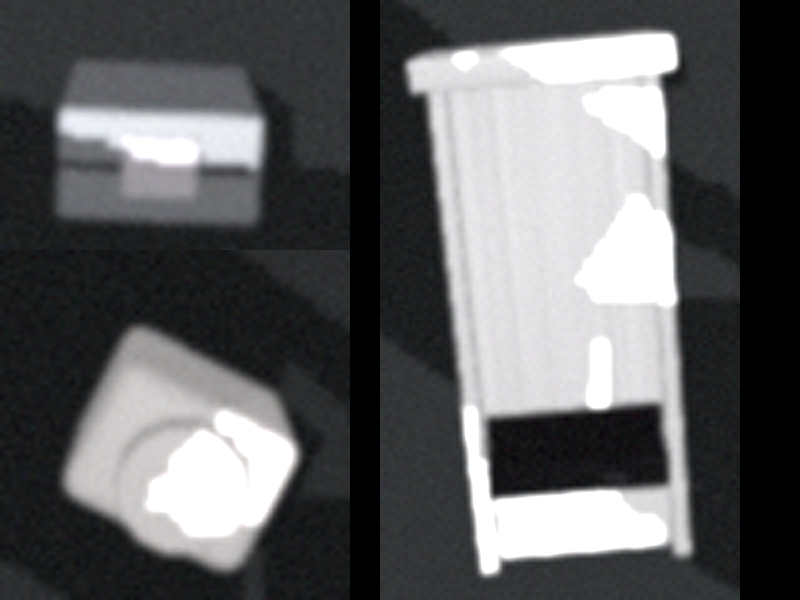

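Wrist crop: case top face spans (58,108)–(261,226). The bottle's 50 mm edge runs (65,490)→(240,572). Rack wall top strip inner edge is (413,92)–(677,72), rail ends (481,574)/(690,555), and stop front edge (487,418)–(660,404). All are in crop pixels.

Run:
```python
from h import *
L=lambda n:dict(np.load(f'w_{n}.npz'))
c=L('case'); b=L('bottle'); r=L('rack')
F=lambda c,pts,x0,y0,s,z:ray(c,[[x0+x/s,y0+y/s] for x,y in pts],z)
p=F(c,[(58,108),(263,112),(261,226),(57,220)],290,150,5,.08);print('case',p.round(4).tolist(),p.mean(0).round(4))
p=F(b,[(65,490),(240,572),(297,450)],285,90,5,.078);print('bottle',p.round(4).tolist());d=p[1]-p[0];print(np.degrees(np.arctan2(d[1],d[0])))
d=p[2]-p[1];print('short',np.degrees(np.arctan2(d[1],d[0])), 'mid',(p[0]+p[2])/2)
print('cap',F(b,[(183,482)],285,90,5,.1).round(4))
R=lambda pts,z:ray(r,[[280+(x-380)/4,115+y/4] for x,y in pts],z)
w=R([(410,62),(675,35),(677,72),(413,92)],.07);print('wall',w.round(4).tolist())
e=R([(481,574),(690,555)],.018);print('railend',e.round(4).tolist())
s=R([(487,418),(660,404),(667,485),(495,497)],.062);print('stop',s.round(4).tolist())
wi=(w[2]+w[3])/2; em=e.mean(0); d=(wi-em)[:2]; print('wall inner',wi,'end',em,'len',np.linalg.norm(d),'yaw of y axis-90',np.degrees(np.arctan2(d[1],d[0]))-90)
for q in (w[2]-w[3],w[1]-w[0],e[1]-e[0],s[1]-s[0],s[2]-s[3]): print(np.degrees(np.arctan2(q[1],q[0])),np.linalg.norm(q))
print('clear',np.dot((wi-(s[0]+s[1])/2)[:2],d)/np.linalg.norm(d))
```

```text
case [[0.5766, 0.0164, 0.08], [0.6259, 0.0155, 0.08], [0.626, -0.0127, 0.08], [0.576, -0.0114, 0.08]] [0.6011 0.002  0.08  ]
bottle [[0.5904, -0.2908, 0.078], [0.6336, -0.3116, 0.078], [0.647, -0.2807, 0.078]]
-25.720458665196727
short 66.53605660241747 mid [ 0.61868905 -0.28576952  0.078     ]
cap [[ 0.6192 -0.2837  0.1   ]]
wall [[0.4131, -0.1019, 0.07], [0.492, -0.0939, 0.07], [0.4929, -0.1046, 0.07], [0.4138, -0.1107, 0.07]]
railend [[0.4297, -0.2954, 0.018], [0.5095, -0.2873, 0.018]]
stop [[0.4347, -0.2169, 0.062], [0.4916, -0.2119, 0.062], [0.4948, -0.2406, 0.062], [0.4371, -0.245, 0.062]]
wall inner [ 0.45337989 -0.10768463  0.07      ] end [ 0.46963651 -0.29136229  0.018     ] len 0.18439565642476283 yaw of y axis-90 5.057856248711744
4.389030321868008 0.07936201485542953
5.81512533625638 0.07930558572481014
5.769903419212003 0.08018160305269839
4.986005181050307 0.057134927787344365
4.381894670361915 0.0578845793490111
clear 0.10717145423126924
```

```bash
cat >> h.py <<'E'
YAW=np.radians(5.1); RO=np.array([.4604,-.187]); RX=np.array([np.cos(YAW),np.sin(YAW)]); RY=np.array([-np.sin(YAW),np.cos(YAW)])
def rack(x,y): return RO+x*RX+y*RY
def pick(xy,yaw,z,n=25,open_=.85,top=.22):
    bot.goto([*xy,top],down(yaw)); bot.set_gripper(open_)
    bot.line_to([*xy,z],max_speed=.15); bot.set_gripper(0,n)
    print('grip mm',92*bot.current_opening()); bot.line_to([*xy,top],max_speed=.2)
    print('held mm',92*bot.current_opening(),bot.current_clock())
def place(xy,yaw,z,open_,top=.22,slow=.06):
    bot.goto([*xy,top],down(yaw)); bot.line_to([*xy,z+.03],max_speed=.2); bot.line_to([*xy,z],max_speed=slow)
    print('F',np.round(bot.current_contact_force(),1)); bot.set_gripper(open_); bot.line_to([*xy,top],max_speed=.2); print('t',bot.current_clock())
E
python3 - <<'E'
from h import *
pick((.601,.002),np.radians(-1.2),.035)
place(rack(0,.062),YAW,.0415,.68)
w=cam('wrist'); cv2.imwrite('pics/p1.png',w['pixels'])
E
```

```text
grip mm 50.00841717933801
held mm 50.09607906211738 8.9667
F [-0.4 -0.2 -1.3]
t 12.7417
```

View pics/p1.png

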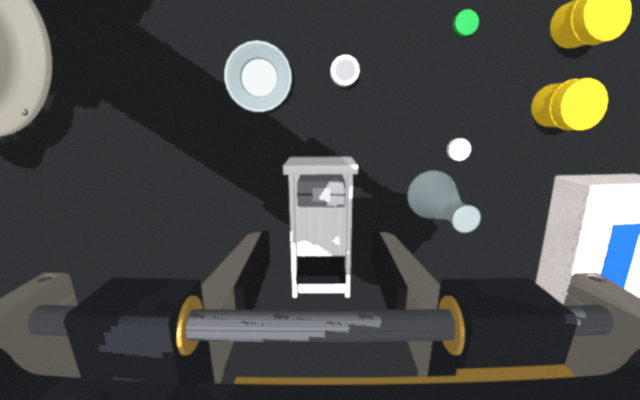

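The case stands square in the channel at (322,191), just clear of the wall strip at (320,165). Bottle next, then the stop.

Run:
```python
from h import *
pick((.6187,-.285),np.radians(-24.6),.035)
place(rack(0,.0245),YAW,.0415,.68)
# push stop: closed fingers behind plate
bot.set_gripper(0,20)
bot.goto([*rack(0,-.115),.2],down(YAW)); bot.line_to([*rack(0,-.115),.038])
w=cam('scene'); cv2.imwrite('pics/p2.png',cv2.resize(w['pixels'][130:280,120:360],None,fx=3.3,fy=3.3,interpolation=cv2.INTER_CUBIC))
print(bot.current_clock(),np.round(bot.current_contact_force(),1))
```

```text
grip mm 50.26104944095223
held mm 50.00535860137179 17.1167
F [-0.5 -0.3 -2.8]
t 20.9083
23.7917 [-0.4  0.1  0.4]
```

View pics/p2.png

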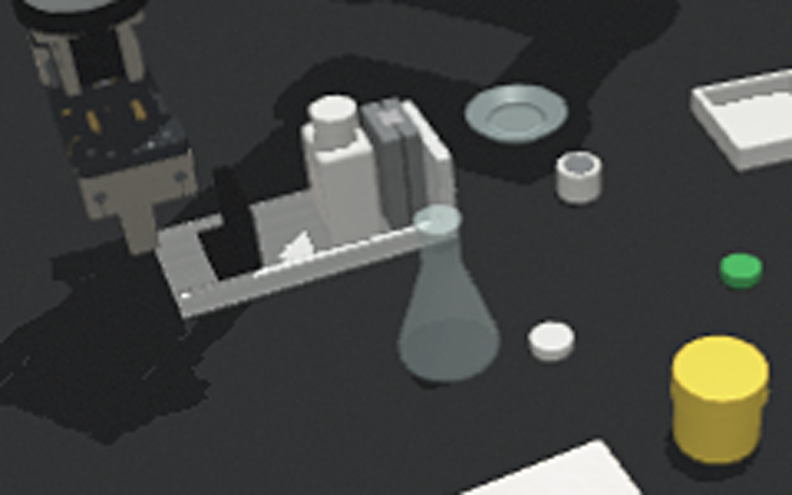

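Case and bottle both stand in the channel, and the closed fingers are behind the stop at (140,245). Pushing, with the force watched.

Run:
```python
from h import *
y=-.115; log=[]
while y<.01:
    y+= .006 if y<-.03 else .001
    bot.line_to([*rack(0,y),.038],max_speed=.05)
    f=float(np.array(bot.current_contact_force())[:2]@RY); log.append((round(y*1e3,1),round(f,1)))
    if f<-16: break
print(log,bot.current_clock())
y-=.002
bot.line_to([*rack(0,y-.02),.038]); 
w=cam('scene'); cv2.imwrite('pics/p3.png',cv2.resize(w['pixels'][130:280,120:360],None,fx=3.3,fy=3.3,interpolation=cv2.INTER_CUBIC))
```

```text
[(-109.0, 0.5), (-103.0, 0.0), (-97.0, -1.5), (-91.0, -0.1), (-85.0, -0.1), (-79.0, 1.4), (-73.0, -0.3), (-67.0, -0.6), (-61.0, 0.7), (-55.0, -0.3), (-49.0, -0.0), (-43.0, 0.1), (-37.0, 0.3), (-31.0, 1.1), (-25.0, -0.3), (-24.0, -0.6), (-23.0, -1.5), (-22.0, -2.4), (-21.0, -0.9), (-20.0, -1.8), (-19.0, -2.2), (-18.0, -2.3), (-17.0, -3.4), (-16.0, -3.5), (-15.0, -3.8), (-14.0, -3.4), (-13.0, -3.0), (-12.0, -3.5), (-11.0, -4.6), (-10.0, -3.3), (-9.0, -4.1), (-8.0, -6.5), (-7.0, -9.5), (-6.0, -14.0), (-5.0, -16.5)] 32.7917
```

View pics/p3.png

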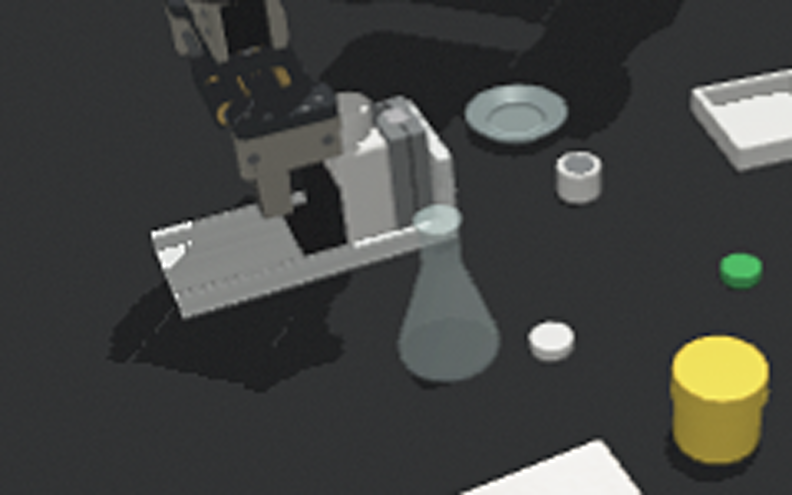

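Contact force rose sharply at y = −8…−5 mm, as expected for a fully packed stop (no gaps seen). Now the tray kit.

Run:
```python
from h import *
bot.line_to([*rack(0,-.04),.22],max_speed=.2)
T=np.array([.447,.2014]); ty=np.radians(-1); tu=np.array([-np.sin(ty),np.cos(ty)])
pick((.627,.148),0,.028,n=18)
place(T-.028*tu,ty,.0335,.72)
pick((.627,.278),0,.022,n=12,open_=.7)
place(T+.042*tu,ty,.0275,.45)
bot.goto([.35,-.35,.35],down(0))
s=cam('scene')['pixels'];t=cam('top')['pixels']
o=np.hstack([cv2.resize(s[130:280,150:420],(800,444)) ]); o=np.vstack([o,np.zeros((0,800,3),np.uint8)])
cv2.imwrite('pics/f_s.png',o); cv2.imwrite('pics/f_t.png',cv2.resize(t[170:315,165:495],None,fx=2.42,fy=2.42,interpolation=cv2.INTER_CUBIC))
print(bot.current_clock())
```

```text
grip mm 55.85750128022452
held mm 55.49999303387842 39.925
F [-0.1  0.  -1.3]
t 43.7167
grip mm 27.84398942168329
held mm 28.035799432312842 48.0417
F [-0.4 -0.3 -1.4]
t 51.9333
54.2333
```

View pics/f_s.png

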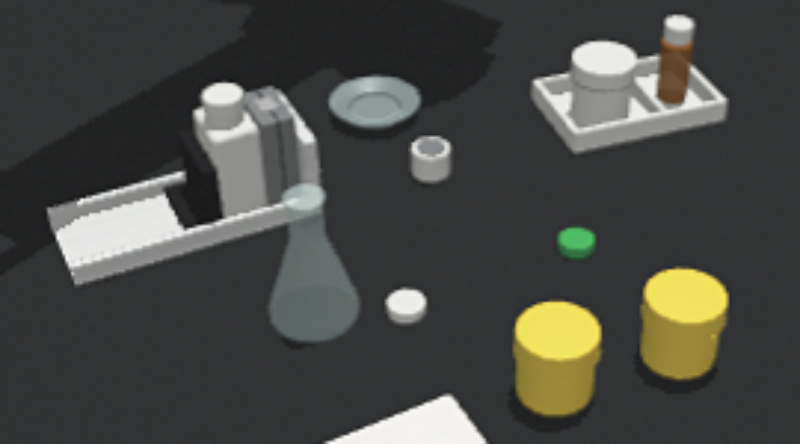

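View pics/f_t.png

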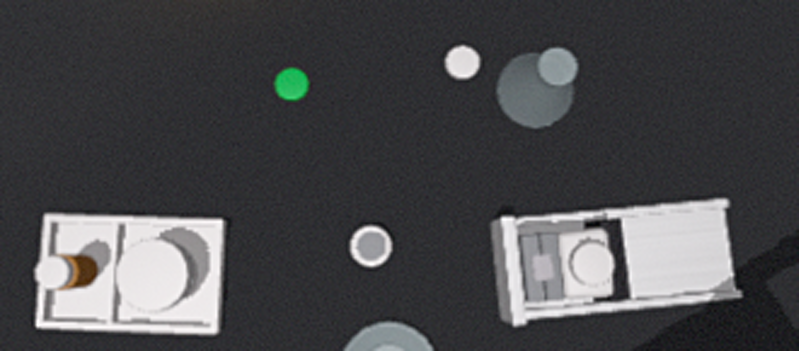

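Both views show all four items standing in their places and the flask unmoved. One close check of the rack for gaps.

Run:
```python
from h import *
bot.goto([*rack(0,.0),.20],down(YAW)); w=cam('wrist')
P=proj(w,[[*rack(0,.03),.09]])[0].astype(int); print(P)
x,y=max(P[0]-60,0),max(P[1]-60,0)
cv2.imwrite('pics/f_w.png',cv2.resize(w['pixels'][y:y+110,x:x+130],None,fx=5,fy=5,interpolation=cv2.INTER_CUBIC))
for yy,z in((.08,.07),(.066+.014,.086),(.052,.086),(.014,.084),(.014,.062),(.002,.062)): print(yy,z,((proj(w,[[*rack(0,yy),z]])[0]-[x,y])*5).round(0))
```

```text
[319 167]
0.08 0.07 [304.  24.]
0.08 0.086 [304.  23.]
0.052 0.086 [304. 180.]
0.014 0.084 [303. 378.]
0.014 0.062 [304. 355.]
0.002 0.062 [304. 412.]
```

View pics/f_w.png

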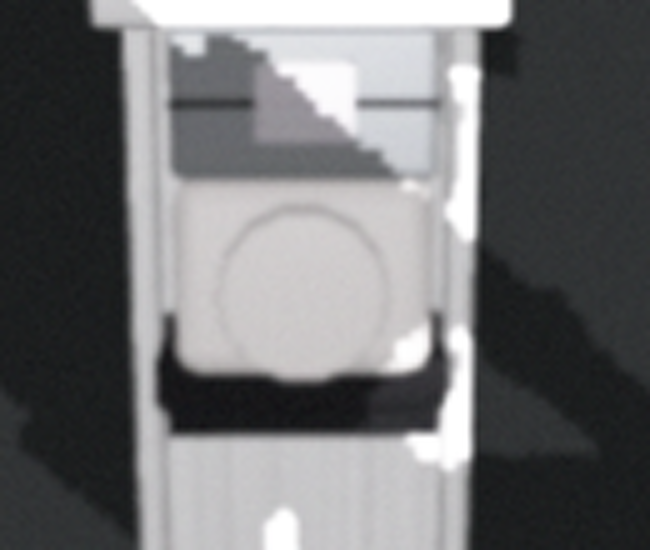

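The close view shows the wall inner edge at row 27 (predicted 24), the case/bottle joint at 180 (180) and the bottle/stop joint at 376 (378). Everything is packed with no gap, so I'm handing in.

Run:
```python
from h import *
bot.goto([.35,-.35,.35],down(0)); bot.hold(.5); print(bot.current_clock()); print(bot.job_done())
```

```text
56.7333
the job is handed in; nothing more can be done
None
```

Both kits are made up and the job was handed in at 56.7 s of the 128 s allowed; no verdict is reported.

- **Clamp-rack kit:** The grey case stands against the end wall with the bottle next to it. I pushed the stop up until contact force reached about 16 N. The last close-up showed the wall, case, bottle and stop edges within about 1 mm of the packed-tight positions, with no gaps seen.
- **Tray kit:** The white jar stands in the larger compartment and the amber vial in the smaller one. The last pictures show both upright and the flask standing where it was.

The contact forces I read were small, apart from the final push. The first positions from the top and wrist cameras differed by about 2 mm in x. I used the wrist-camera values, and every grasp closed at the expected width. None of the checks failed.

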